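Pin the index drive at its datum

TASK

Lock the bench index drive at its datum for the change-over: take the timing pin from its stand, put its tip square through the rubber-lipped curved slot in the drive's sloping cover, and feel along the slot until the tip drops into the hole of the disc hidden underneath. With the pin in that hole, swing the disc round to the end of the slot that the raised pointer marks, press the pin fully home there until its shoulder sits on the cover, and let go of it, leaving it standing there and the other things on the bench where they are.

Things in the scene. Friction and masses are not known exactly. Their poses are not given: they have to be found in the camera images.
- cover: Round aluminium cover plate of the index drive, 156 mm across, tilted 30 degrees to face up and towards the robot. Origin: centre of its upper face. z: square out of the plate; x: straight up the slope; y: level, to the left seen from the robot. Six screw heads 4 mm high stand 66 mm from the centre, a brass-rimmed sight glass, 32 mm wide and 4 mm high, at the centre.
- slot_mid (a point): Middle of the curved slot's centre line, on the cover's upper face (cover x = 45 mm, y = 0). The slot is an arc of 45 mm radius round the cover's origin over the upper half of the plate, 13 mm wide, with round ends centred 70 degrees either side of the cover's x axis. Soft black rubber lips, 2 mm below the face, hide what lies below and give way to the pin without resistance.
- drive: The whole index drive, a grey casting fixed on the bench: foot 176 x 190 mm, wedge with the sloping round case, black motor behind; 140 mm high. Origin: on the bench, 98 mm below the cover's centre. Under the slot a hidden disc turns about the cover's z axis, its flat oiled top 9 mm below the face (friction 0.2); it is stiff to turn (6 N at the slot), stays where left and stops just past the slot's ends.
- datum (a point): Centre of the datum bore, on the cover's upper face, at the slot's right-hand end (-y of the cover), to which a raised dark triangular pointer, 14 mm long, on the plate beyond it points. It is 0.7 mm past the round end's centre; the slot stops the pin 0.8 mm beyond it. The bore, 14 mm wide, ends 37 mm below the face; the disc covers it until its hole is over it.
- far_end (a point): Centre of the slot's other, left-hand round end (+y of the cover), on the cover's upper face. The disc's one hole, 14 mm wide, right through it, lies on the slot's arc, out of sight and at an unknown place, 25 to 100 mm along the arc from the datum (the whole slot: 110 mm). Below the disc a fixed floor stops the pin's tip 19 mm under the face, everywhere except at the datum bore.
- pin_grip (a point): Middle of the timing pin's black handle, where to hold it, 68 mm above the tip. The pin is 96 mm long, 0.1 to 0.16 kg: steel shank 10 mm thick and 33 mm long, 2.5 mm chamfer at the tip; round shoulder 22 mm wide, 6 mm thick; neck; square black handle 24 x 24 mm, 50 mm long (43 to 93 mm above the tip). z: along the pin, tip to handle; x, y: square to the handle's flats.
- pin_tip (a point): The tip of the timing pin, on its axis, 68 mm below pin_grip along the pin. Same axes.
- stand: Grey plastic block, 62 x 62 x 40 mm, on a 104 x 74 mm foot plate, fixed on the bench, in which the pin stands upright at the start: a 36 mm deep bore 13.5 mm wide in its middle, the pin's shoulder on its top. Origin: centre of its underside.
- chuck_insert: Red ring-shaped capping chuck, 43 mm across, 31 mm high; bystander. Origin: centre of its underside.
- v_block: White V fixture block, 52 x 90 x 30 mm; bystander. Origin: centre of its underside.
- parts_jar: Clear jar with white lid, 62 mm across, 68 mm high; bystander. Origin: centre of its underside.
- screwdriver: Screwdriver lying on the bench, 198 mm long; bystander. Origin: under its middle.
- dropper: White dropper with glass pipette lying on the bench, 105 mm long; bystander. Origin: under its middle.
- loose_bottle: Amber dropper bottle without cap, 33 mm across, 79 mm high, standing behind to the right; bystander. Origin: centre of its underside.
- near_bottle: Amber dropper bottle like it, standing to the right of the drive; bystander. Origin: centre of its underside.
Not all that is in view belongs to the job. What is shaped like the part that bears pin_grip but purple is not meant.

How it is judged (in metres and radians):
On the way:
1. the pin's tip has dropped into the hidden hole of the disc, away from the datum end (tip more than 12.5 mm below the cover's face, pin square to the cover within 9 degrees) (z of pin_tip in the frame of cover between -0.025 and -0.0125 m and horizontal distance between pin_tip and cover below 0.07 m and distance between pin_tip and datum above 0.024 m and angle between the z axis of pin_tip and the z axis of cover, either way round below 0.16 rad), for 0.1 s.
At the end, for the whole second after the job is handed in: The pin stands in the bore at the datum end with its tip at least 30.5 mm below the cover's face (33 mm is fully home), square to the cover within 9 degrees, at rest and released; the bystanders are within 25 mm of where they stood (z of pin_tip in the frame of cover below -0.0305 m and y of pin_tip in the frame of cover below -0.036 m and x of pin_tip in the frame of cover between 0.008 and 0.022 m and angle between the z axis of pin_tip and the z axis of cover, either way round below 0.16 rad); the robot touches nothing.
It fails at once if another thing on the bench is shifted by more than 25 mm (distance of any of chuck_insert, v_block, parts_jar, screwdriver, dropper, loose_bottle, near_bottle from where it was at the start of the episode above 0.025 m).
It also fails if it takes over 72 s, if anything falls off the work surface, if the arm or the gripper's body presses on something with over 40 N, if the wrist force passes 120 N, or if a joint passes its speed limit or range.

ROBOT

A 6-joint arm with a two-finger parallel gripper is mounted at the origin on a cart in front of the work surface, level with it; the furniture and walls round the work are solid. World frame = base frame: x ahead of the robot, y to its left, z up, the work surface at z = 0. Lengths are in mm, angles in rad, forces in N, time in s.
With the tool pointing down it reaches from about 300 to 775 mm from the base axis. Payload 14.6 kg.
Tool frame: the origin (TCP) lies at the very end of the fingers, on their centre line; the grasp point (between the pads) lies 19 mm behind it; z points along the fingers, y is the line along which they close (so a half turn about z gives the same grasp; the last joint's range is limited). The gripper opens to 94 mm and grips with 3 to 60 N. Pads are 16 mm wide; open, the fingers measure 119 mm over their backs; the gripper's body (75 mm by 177 mm) begins 78 mm behind the grasp point.
Start: joints at [-1.354, 0.3, 1.521, -0, 1.321, -0.067], TCP at [153.996, -527.991, 205.446] pointing down, gripper open.
Joint ranges: [-3.03, 3.03], [-0.79, 2.21], [0.23, 2.52], [-1.04, 4.18], [0, 3.07], [-2.55, 2.55]. Speed limits (rad/s): [2.22, 2.22, 2.57, 3.14, 3.14, 3.14].

INTERFACE

Orientations are given as a unit quaternion [x, y, z, w].
In Python, from station import manip gives the robot as it stands.
- The arm moves only by the tool send_rows, never from a script. Its argument "targets" is text: rows parted by semicolons, each of 6 numbers parted by spaces: the shift along the tool's x, y, z in mm, then the turn, a rotation vector about the tool's x, y, z in degrees. In form: dx dy dz wx wy wz; .... A call has 1 to 20 rows; each row shifts and turns the commanded pose from where the row before left it, along the tool's axes as they then stand; what a row does not reach is not made up. A row lasts 1/10 s, in which the tool goes at most 50 mm and 8.59 degrees, less where a joint would pass 70% of its speed; a pose out of reach is approached as far as the arm can. A call is refused whole if a number of a shift passes 50 or a number of a turn 8.59, either way. A call with a gripper value outside its range is refused whole. "hand" is the opening, from 0 (shut) to 1 (fully open), set as the call begins (left out, the last holds). The fingers move at their own pace and stop on an object; the grip force is fixed at half the most. Time passes only in rows, so rows that do not move let the fingers close. It gives the time, the measured TCP pose, the force, the opening and the grip force at its end, in the units of the state.
- manip.get_obs(): the state, without advancing time (a new reading comes with each control period).
- manip.camera(name): name is "scene" or "top" or "wrist"; returns the picture (384x512x3 uint8, blue, green, red); there is no depth.
- manip.camera_model(name): a dict with "fovy" (degrees; the focal length in pixels is half the picture's height over the tangent of half this angle, whatever the lens; pixels are square), "cx", "cy" (the principal point, pixels), "distortion" ([k1, k2, p1, p2, k3] as OpenCV has them; the pictures are not rectified), "pose" (4x4, takes a point from camera to world coordinates); the wrist camera has in their place "T_tool_cam" (4x4, takes a point from camera to tool coordinates, whose origin is the TCP and whose axes are the flange's). Camera axes: x right, y down, z forward; pixel columns grow to the right and rows downward; lengths in mm; the calibration is good to about 2 mm. A picture is of the moment at which its call begins: read the wrist's pose just before it. camera_model takes no time and is no camera call.
- manip.finish_job(): hands the job in; it is judged then, once.
Trained networks look in the newest picture that a camera, given by its name, has taken for a name from the list of things; names that differ only in an ending like _2 or _b are one class to them, and where a whole thing is asked for, a point or a joint stands for the part that bears it (a point fixed in the world has none). Each returns a list of dicts, best first, with "p" (0 to 1); they miss things now and then, are a little off and sometimes report something else, mostly with a low value. They report only what shows in the picture. A call takes as long as a camera call. They do not tell look-alikes from the thing itself.
- manip.regions_of(camera, label): "mask" (384x512 bool, what is visible of it) and "at" ([column, row] in pixels, amid what is visible of it).
The state is a dict: "time": time; "qpos": joint angles; "qvel": joint speeds; "tau": joint torques, N m; "position": TCP position; "tcp_rot": TCP orientation; "wrist_force": force on the tool from outside, world axes, zero at the start; "moment": the same for the moment, N m; "gripper_width": opening from 0.0 (shut) to 1.0 (fully open); "finger_force": force on a finger pad.
Only numpy, scipy, OpenCV 4.12 (cv2) and the standard library are available. Lean on these libraries where they do the work, as an engineer would, in place of code of your own. Each camera call takes 0.05 s, during which the arm holds its last target. There are 200 camera calls.

## Working session

There is one attempt and no reset: what is moved stays moved. The work goes in short steps, Python scripts to look and compute and a tool call to move; the robot and the scene stay as the last step left them, time stands still between calls to the robot, and variables do not carry over. Pictures are saved under pics/ and viewed, at most 10 in all, crops included, and the job is handed in when it is done.

Besides the shell and the picture viewer there is one more tool, called after "Call:" by a JSON object that holds its "api" and its "payload", one argument or row to a line. send_rows: Moves the arm, as the interface text tells. Its arguments: {"type":"object","properties":{"targets":{"type":"string"},"hand":{"type":"number"}},"required":["targets"]}

```bash
mkdir -p pics; ls
python3 - <<'E'
from station import manip
import cv2,numpy as np
np.set_printoptions(precision=3,suppress=True)
print(manip.get_obs())
a=manip.camera("scene");b=manip.camera("top")
cv2.imwrite("pics/scene.png",a);cv2.imwrite("pics/top.png",b)
for c in("scene","top"):
  print(c,manip.camera_model(c))
  for l in("pin_grip","cover","stand","drive"):
    print(l,[(round(r["p"],2),r["at"],r["mask"].sum()) for r in manip.regions_of(c,l)][:4])
print(manip.camera_model("wrist"))
E
```

```text
pics
{'time': 0.0, 'qpos': array([-1.354,  0.3  ,  1.522,  0.   ,  1.321, -0.067]), 'qvel': array([ 0.   , -0.002,  0.001,  0.001, -0.001, -0.   ]), 'tau': array([  0.   , -53.182, -35.273,   0.071,   0.024,  -0.   ]), 'position': array([ 153.965, -527.756,  204.905]), 'tcp_rot': array([ 0.99 ,  0.141, -0.   , -0.001]), 'wrist_force': array([ 0.415,  0.278, -0.533]), 'moment': array([-0.007,  0.028,  0.022]), 'finger_force': 0.0, 'gripper_width': 0.9989672606641594}
scene {'fovy': 50.9186694413818, 'cx': 255.08356250341308, 'cy': 189.08545566479268, 'distortion': array([-0.04,  0.  ,  0.  ,  0.  ,  0.  ]), 'pose': array([[ -0.886,  -0.252,   0.389,  93.504],
       [ -0.463,   0.487,  -0.74 , 896.348],
       [ -0.002,  -0.836,  -0.549, 732.187],
       [  0.   ,   0.   ,   0.   ,   1.   ]])}
pin_grip [(0.7, [219.8, 269.0], np.int64(268)), (0.63, [269.4, 240.1], np.int64(283))]
cover [(0.94, [267.8, 154.9], np.int64(1473))]
stand [(0.56, [271.8, 262.7], np.int64(911))]
drive []
top {'fovy': 55.765105724226494, 'cx': 257.2376516386411, 'cy': 186.13207188309133, 'distortion': array([0.006, 0.   , 0.   , 0.   , 0.   ]), 'pose': array([[  -0.027,   -0.985,    0.171,  347.333],
       [  -1.   ,    0.026,   -0.006,   40.252],
       [   0.001,   -0.171,   -0.985, 1330.07 ],
       [   0.   ,    0.   ,    0.   ,    1.   ]])}
pin_grip [(0.47, [210.2, 226.5], np.int64(38)), (0.44, [174.4, 212.0], np.int64(60))]
cover [(0.93, [320.2, 174.6], np.int64(1644))]
stand [(0.65, [214.0, 229.1], np.int64(526))]
drive [(0.96, [315.2, 168.3], np.int64(2887))]
{'fovy': 65.28141075910278, 'cx': 252.44679509497533, 'cy': 195.82144967749988, 'distortion': array([-0.071,  0.   ,  0.   ,  0.   ,  0.   ]), 'T_tool_cam': array([[   0.   ,   -0.965,   -0.263,   76.085],
       [   1.   ,    0.   ,    0.001,   -0.574],
       [  -0.001,   -0.263,    0.965, -179.357],
       [   0.   ,    0.   ,    0.   ,    1.   ]])}
```

Run:
```python
import cv2,numpy as np
a=cv2.imread("pics/scene.png");b=cv2.imread("pics/top.png")
cv2.imwrite("pics/c1.png",np.hstack([cv2.resize(a[90:330,160:360],(400,480),interpolation=2),cv2.resize(b[110:270,150:283],(399,480),interpolation=2)]))
```

```text
(no output)
```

View pics/scene.png

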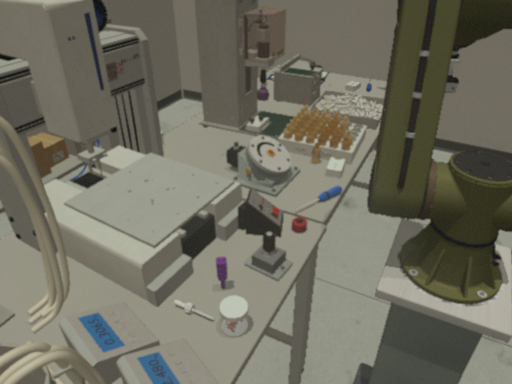

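View pics/c1.png

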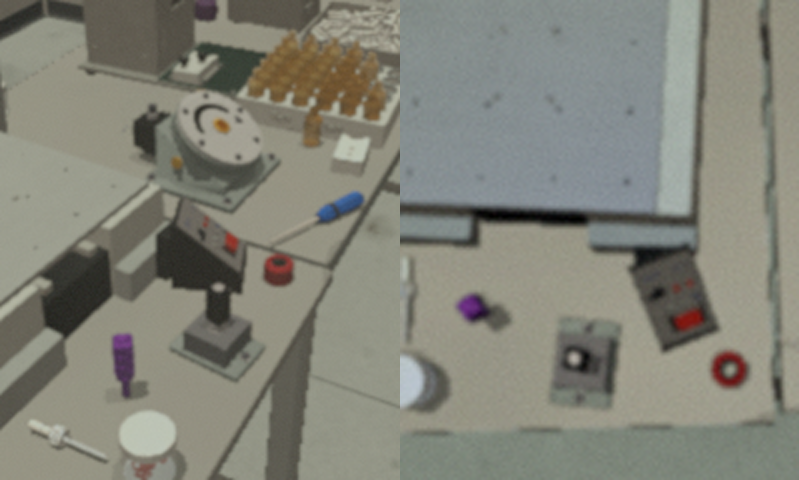

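View pics/top.png

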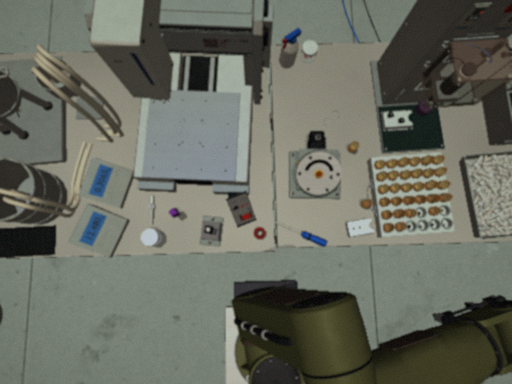

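The black-handled pin stands in the grey stand at scene (269,240) and top (209,228). The purple look-alike is at scene (222,269) and top (174,212), and it stands free on the bench. The black one in the stand fits the description, and the crop confirms it. The drive's sight glass is at scene (271,153) and top (319,174).

```bash
cat > h.py <<'E'
from station import manip
import cv2,numpy as np
from scipy.spatial.transform import Rotation as R
np.set_printoptions(precision=2,suppress=True)
def cam(n,obs=None):
    m=manip.camera_model(n); f=192/np.tan(np.radians(m["fovy"]/2))
    K=np.array([[f,0,m["cx"]],[0,f,m["cy"]],[0,0,1]])
    if n=="wrist":
        o=obs or manip.get_obs();T=np.eye(4);T[:3,:3]=R.from_quat(o["tcp_rot"]).as_matrix();T[:3,3]=o["position"]
        P=T@m["T_tool_cam"]
    else: P=m["pose"]
    return K,np.array(m["distortion"]),P
def ray(c,px):
    K,d,P=c; u=cv2.undistortPoints(np.array([[px]],float),K,d)[0,0]
    v=P[:3,:3]@np.array([u[0],u[1],1]); return P[:3,3],v/np.linalg.norm(v)
def tri(*cp):
    A=np.zeros((3,3));b=np.zeros(3)
    for c,px in cp:
        o,v=ray(c,px);M=np.eye(3)-np.outer(v,v);A+=M;b+=M@o
    x=np.linalg.solve(A,b)
    return x,[np.linalg.norm((np.eye(3)-np.outer(v,v))@(x-o)) for o,v in (ray(*q) for q in cp)]
def proj(c,X):
    K,d,P=c;Q=np.linalg.inv(P);X=np.atleast_2d(X).astype(float)
    return cv2.projectPoints(X,cv2.Rodrigues(Q[:3,:3])[0],Q[:3,3],K,d)[0][:,0]
def plane(c,px,z):
    o,v=ray(c,px);return o+v*(z-o[2])/v[2]
E
python3 - <<'E'
from h import *
s,t=cam("scene"),cam("top")
print("pin",tri((s,[269.4,240.1]),(t,[209.5,228])))
print("cov",tri((s,[271,153]),(t,[319,174])))
print("purple",tri((s,[222,269]),(t,[174.4,212])))
print("jar",plane(t,[151,238],68),"blk box",plane(t,[242,210],30),"scr",plane(t,[305,236],10), "chuck",plane(t,[260,233],20),"nearb",plane(t,[367,203],60))
E
```

```text
pin (array([421.14, 200.37,  76.55]), [np.float64(1.8535463719956973), np.float64(1.85354637199573)])
cov (array([ 598.75, -182.16,   95.32]), [np.float64(0.5331676901345613), np.float64(0.533167690134569)])
purple (array([482.26, 325.74,  58.85]), [np.float64(0.9725832359084013), np.float64(0.9725832359084208)])
jar [394.6  403.41  68.  ] blk box [486.94  89.97  30.  ] scr [ 388.98 -134.49   10.  ] chuck [403.61  27.5   20.  ] nearb [ 496.74 -351.87   60.  ]
```

```bash
cat >> h.py <<'E'
def pose(pos,zax,xax):
    z=np.array(zax,float);z/=np.linalg.norm(z);x=np.array(xax,float);x-=z*(x@z);x/=np.linalg.norm(x)
    T=np.eye(4);T[:3,:3]=np.c_[x,np.cross(z,x),z];T[:3,3]=pos;return T
def cur():
    o=manip.get_obs();T=np.eye(4);T[:3,:3]=R.from_quat(o["tcp_rot"]).as_matrix();T[:3,3]=o["position"];return T
def plan(*targets,step=40,ang=6,start=None):
    T=cur() if start is None else start; out=[]
    for G in targets:
        d=np.linalg.norm(G[:3,3]-T[:3,3]);a=np.degrees((R.from_matrix(T[:3,:3].T@G[:3,:3])).magnitude())
        n=int(max(1,np.ceil(d/step),np.ceil(a/ang)))
        for k in range(n):
            p=T[:3,3]+(G[:3,3]-T[:3,3])/(n-k)
            w=R.from_matrix(T[:3,:3].T@G[:3,:3]).as_rotvec()/(n-k)
            dl=np.round(T[:3,:3].T@(p-T[:3,3]),1);wd=np.round(np.degrees(w),2)
            out.append(" ".join("%g"%v for v in [*dl,*wd]))
            T=T.copy();T[:3,3]+=T[:3,:3]@dl;T[:3,:3]=T[:3,:3]@R.from_rotvec(np.radians(wd)).as_matrix()
    print(len(out));print("; ".join(out))
E
python3 - <<'E'
from h import *
plan(pose([530,-182,330],[0,0,-1],[1,0,0]))
E
```

```text
14
32.7 -16.2 -8.9 -0 0 1.16; 32.4 -16.9 -8.9 -0 0 1.16; 32 -17.5 -8.9 -0 0 1.16; 31.7 -18.2 -8.9 -0 0 1.16; 31.3 -18.8 -8.9 -0 0 1.16; 30.9 -19.4 -8.9 -0 0 1.16; 30.5 -20 -8.9 -0 0 1.16; 30.1 -20.7 -8.9 -0 0 1.16; 29.6 -21.3 -8.9 -0 0 1.16; 29.2 -21.8 -8.9 -0 0 1.16; 28.8 -22.4 -8.9 -0 0 1.17; 28.3 -23 -8.9 -0 0 1.16; 27.8 -23.6 -8.9 -0 0 1.17; 27.4 -24.2 -8.9 -0 0 1.16
```

Call:
{"api": "send_rows", "payload": {
  "targets": "33 -16 -9 0 0 1.16; 32 -17 -9 0 0 1.16; 32 -17.5 -9 0 0 1.16; 32 -18 -9 0 0 1.16; 31 -19 -9 0 0 1.16; 31 -19 -9 0 0 1.16; 30.5 -20 -9 0 0 1.16; 30 -21 -9 0 0 1.16; 29.5 -21 -9 0 0 1.16; 29 -22 -9 0 0 1.16; 29 -22 -9 0 0 1.17; 28 -23 -9 0 0 1.16; 28 -24 -9 0 0 1.17; 27 -24 -9 0 0 1.16; 0 0 0 0 0 0; 0 0 0 0 0 0"
}}

```text
time: 2.1
position: [529.5, -182.3, 331.1]
tcp_rot: [1.0, 0.001, -0.0, -0.0]
wrist_force: [0.2, -0.8, -0.9]
gripper_width: 0.998
finger_force: 0.0
```

Run:
```python
from h import *
import pickle
o=manip.get_obs();a=manip.camera("wrist");cv2.imwrite("pics/w1.png",a);pickle.dump((o,a),open("w1.pkl","wb"))
print(o["position"],o["tcp_rot"],o["time"])
c=cam("wrist",o);P=proj(c,[[599,-182,98],[638,-182,120],[421,200,75]]);print(P)
x,y=P[0].astype(int);x0,y0=max(0,x-120),max(0,y-120)
cv2.imwrite("pics/w1c.png",cv2.resize(a[y0:y0+220,x0:x0+260],None,fx=3,fy=2.7,interpolation=2)) ;print(x0,y0)
cv2.imwrite("pics/w1c.png",cv2.resize(a[y0:y0+200,x0:x0+260],None,fx=3,fy=3,interpolation=2))
```

```text
[ 529.54 -182.25  331.14] [ 1.  0. -0. -0.] 2.1
[[252.53 119.57]
 [252.6   87.77]
 [ 19.62 234.17]]
132 0
```

View pics/w1c.png

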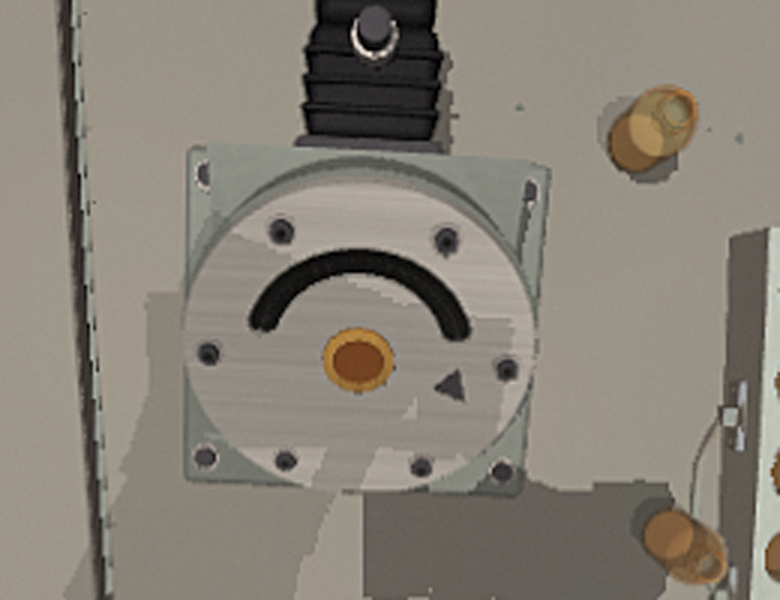

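The wrist crop (origin at column 132, scale 3) shows the cover with the glass at (358,358). The six screws are at (281,231), (446,239), (507,369), (421,466), (286,460) and (209,352). The pointer at (451,385) marks the right-hand slot end, near (457,328). I'll fit the cover pose and plan the approach to the pin.

```bash
cat >> h.py <<'E'
def cover(p):
    T=np.eye(4);T[:3,:3]=R.from_euler("ZY",[p[3],-np.pi/6]).as_matrix();T[:3,3]=p[:3];return T
E
python3 - <<'E'
from h import *
import pickle
from scipy.optimize import least_squares
o,a=pickle.load(open("w1.pkl","rb"));c=cam("wrist",o)
px=np.array([[281,231],[446,239],[507,369],[421,466],[286,460],[209,352],[358,358],[357,262]])/3+[132,0]
an=np.radians([30,-30,-90,-150,150,90])
M=np.r_[np.c_[66*np.cos(an),66*np.sin(an),0*an+3.5],[[0,0,3]],[[45,0,-1]]]
f=lambda p:(proj(c,M@cover(p)[:3,:3].T+p[:3])-px).ravel()
r=least_squares(f,[599,-182,98,-.06]);print(r.x,np.degrees(r.x[3]));print(r.fun.reshape(-1,2))
T=cover(r.x)
for d in(-70.9,70):
  x=T[:3,:3]@[45*np.cos(np.radians(d)),45*np.sin(np.radians(d)),-2]+T[:3,3];print(d,x,(proj(c,x)-[132,0])*3)
np.save("cov.npy",r.x)
plan(pose([360,200,260],[0,0,-1],[1,0,0]))
E
```

```text
[ 600.22 -180.22   98.31   -0.04] -2.571031200225762
[[-0.2   0.2 ]
 [-0.34  0.22]
 [-0.45 -0.48]
 [-0.13  0.08]
 [-0.26 -0.01]
 [-0.13  0.48]
 [-0.19  0.49]
 [ 1.6  -0.95]]
-70.9 [ 612.05 -223.32  103.94] [[456.14 328.8 ]]
70 [ 616.43 -138.62  104.27] [[262.11 318.11]]
11
-15.4 -34.8 6.5 -0 0 0; -15.3 -34.8 6.5 -0 0 0; -15.4 -34.8 6.5 -0 0 0; -15.3 -34.8 6.5 -0 0 0; -15.4 -34.8 6.5 -0 0.01 0; -15.3 -34.8 6.5 -0 0 0; -15.4 -34.8 6.4 -0 0.01 0; -15.4 -34.8 6.5 -0 0 0.01; -15.3 -34.8 6.4 -0 0.01 0; -15.4 -34.8 6.5 -0 0 0.01; -15.3 -34.9 6.4 -0 0.01 0
```

Call:
{"api": "send_rows", "payload": {
  "targets": "-15.4 -35 6.5 0 0 0; -15.3 -35 6.5 0 0 0; -15.4 -35 6.5 0 0 0; -15.3 -35 6.5 0 0 0; -15.4 -35 6.5 0 0 0; -15.3 -35 6.5 0 0 0; -15.4 -35 6.5 0 0 0; -15.4 -35 6.5 0 0 0; -15.3 -35 6.5 0 0 0; -15.4 -34 6.5 0 0 0; -15.3 -34 6 0 0 0; 0 0 0 0 0 0; 0 0 0 0 0 0"
}}

```text
time: 3.45
position: [360.4, 199.9, 260.4]
tcp_rot: [1.0, 0.0, 0.0, 0.0]
wrist_force: [-0.1, 0.3, 0.5]
gripper_width: 1.0
finger_force: 0.0
```

Run:
```python
from h import *
import pickle
o=manip.get_obs();a=manip.camera("wrist");pickle.dump((o,a),open("w2.pkl","wb"))
c=cam("wrist",o);P=proj(c,[[421,200,40],[421,200,100]]);print(P)
x,y=P[0].astype(int);x0,y0=max(0,x-90),max(0,y-90);print(x0,y0)
cv2.imwrite("pics/w2c.png",cv2.resize(a[y0:y0+150,x0:x0+190],None,fx=4,fy=4,interpolation=2))
```

```text
[[252.55 126.77]
 [252.61 128.88]]
162 36
```

View pics/w2c.png

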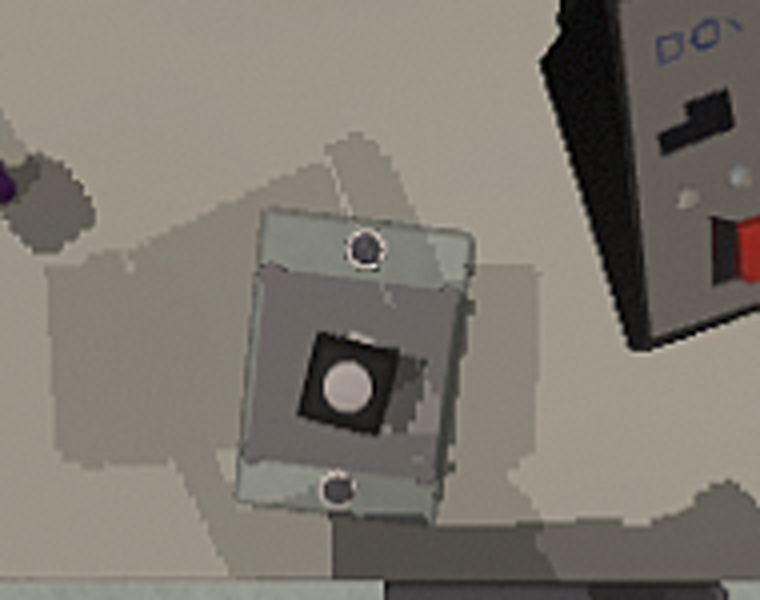

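The black square handle's centre is at crop (348,384), or full-frame (249,132). Its sides are turned about 12.6° clockwise in the picture, so its yaw is about -12.6°. The stand and pin are confirmed. The control box to the right leaves clearance.

Run:
```python
from h import *
import pickle
o,a=pickle.load(open("w2.pkl","rb"));c=cam("wrist",o)
q=np.array([[316,332],[399,350],[379,436],[298,415]])/4+[162,36]
W=np.array([plane(c,p,100) for p in q]);C=W.mean(0);print(W,C)
e=W-np.roll(W,-1,0);print(np.degrees(np.arctan2(e[:,1],e[:,0])),np.linalg.norm(e,axis=1))
s=np.array([plane(c,np.array(p)/4+[162,36],6) for p in([365,249],[338,489])]);print("stand ctr",s.mean(0))
y=np.radians(-12.6);X=[np.cos(y),np.sin(y),0]
plan(pose([C[0],C[1],160],[0,0,-1],X),pose([C[0],C[1],53],[0,0,-1],X),step=30)
```

```text
[[431.72 212.82 100.  ]
 [426.87 189.89 100.  ]
 [403.17 195.32 100.  ]
 [409.02 218.04 100.  ]] [417.69 204.02 100.  ]
[  78.06  -12.91 -104.42  167.05] [23.44 24.31 23.46 23.3 ]
stand ctr [416.75 203.85   6.  ]
8
14.2 -1.1 25.1 0 -0 3.14; 14.1 -1.9 25.2 0 -0.01 3.14; 14 -2.7 25.1 0 -0 3.14; 13.9 -3.5 25.2 0 -0.01 3.15; 0 -0 26.7 0 0 -0; 0 -0 26.8 0 0 -0; 0 -0 26.7 0 0 -0; 0 -0.1 26.8 0 0 -0
```

Call:
{"api": "send_rows", "payload": {
  "targets": "14 -1 25 0 0 3.14; 14 -2 25 0 0 3.14; 14 -3 25 0 0 3.14; 14 -3.5 25 0 0 3.15; 0 0 0 0 0 0; 0 0 26.7 0 0 0; 0 0 26.8 0 0 0; 0 0 26.7 0 0 0; 0 0 26.8 0 0 0; 0 0 0 0 0 0; 0 0 0 0 0 0",
  "hand": 0.65
}}

```text
time: 4.6
position: [417.8, 204.9, 55.0]
tcp_rot: [0.994, -0.109, 0.0, -0.0]
wrist_force: [0.9, -0.0, -0.1]
gripper_width: 0.651
finger_force: 0.0
```

Call:
{"api": "send_rows", "payload": {
  "targets": "0 0 0 0 0 0; 0 0 0 0 0 0; 0 0 0 0 0 0; 0 0 0 0 0 0; 0 0 0 0 0 0; 0 0 0 0 0 0; 0 0 0 0 0 0; 0 0 0 0 0 0",
  "hand": 0
}}

```text
time: 5.4
position: [417.3, 205.3, 53.6]
tcp_rot: [0.994, -0.11, 0.0, -0.0]
wrist_force: [-1.1, 0.3, 3.0]
gripper_width: 0.254
finger_force: 30.0
```

```bash
cat >> h.py <<'E'
L=46.6
def tgt(th,h,dx=0,dy=0,roll=0):
    "tool pose with tip at slot angle th (deg), height h over face; dx,dy cover-frame corrections"
    T=cover(np.load("cov.npy"));t=np.radians(th)
    p=T[:3,:3]@[45*np.cos(t)+dx,45*np.sin(t)+dy,h+L]+T[:3,3]
    rr=np.radians(roll);return pose(p,-T[:3,2],T[:3,:3]@[np.cos(rr),np.sin(rr),0])
def tip():
    T=cover(np.load("cov.npy"));G=cur();p=T[:3,:3].T@(G[:3,3]+L*G[:3,2]-T[:3,3])
    F=T[:3,:3].T@manip.get_obs()["wrist_force"];th=np.arctan2(p[1],p[0])
    print("tip",p,"r %.2f th %.1f arc-from-datum %.1f"%(np.hypot(*p[:2]),np.degrees(th),45*(th+np.radians(70.9))),"F cover",F,"tang",-np.sin(th)*F[0]+np.cos(th)*F[1],"t",manip.get_obs()["time"])
E
python3 - <<'E'
from h import *
A=pose([417,205,240],[0,0,-1],cur()[:3,0])
plan(A,tgt(-43,70),tgt(-43,10),step=38)
E
```

```text
19
-0 0.1 -37.3 -0 -0 0; -0.1 0.1 -37.3 -0 -0 0; -0 0 -37.3 -0 -0 0; -0.1 0.1 -37.3 -0 -0 0; -0 0 -37.2 -0.01 -0.01 0; 19.9 31 2 0.22 2.49 -0.81; 19.3 31.2 2.8 0.22 2.49 -0.81; 18.8 31.5 3.5 0.22 2.49 -0.82; 18.1 31.8 4.1 0.22 2.5 -0.81; 17.5 32.1 4.8 0.22 2.49 -0.82; 16.8 32.3 5.4 0.22 2.5 -0.81; 16.1 32.6 6 0.22 2.49 -0.82; 15.4 32.9 6.6 0.22 2.5 -0.81; 14.6 33.1 7.1 0.22 2.49 -0.82; 13.8 33.3 7.6 0.21 2.5 -0.82; 13 33.5 8 0.22 2.49 -0.81; 12.2 33.8 8.5 0.21 2.5 -0.82; 0 -0 30 0 -0 0; 0 -0 30 0 -0 0
```

Call:
{"api": "send_rows", "payload": {
  "targets": "0 0 -37 0 0 0; 0 0 -37 0 0 0; 0 0 -37 0 0 0; 0 0 -37 0 0 0; 0 0 -37 0 0 0; 20 31 2 0.22 2.49 -0.81; 19 31 3 0.22 2.49 -0.81; 19 31.5 3.5 0.22 2.49 -0.82; 18 32 4 0.22 2.5 -0.81; 17.5 32 5 0.22 2.49 -0.82; 17 32 5.5 0.22 2.5 -0.81; 16 32.5 6 0.22 2.49 -0.82; 15.5 33 6.5 0.22 2.5 -0.81; 14.5 33 7 0.22 2.49 -0.82; 14 33 7.5 0.21 2.5 -0.82; 13 33.5 8 0.22 2.49 -0.81; 12 34 8.5 0.21 2.5 -0.82; 0 0 30 0 0 0; 0 0 20 0 0 0; 0 0 0 0 0 0"
}}

```text
time: 7.4
position: [593.7, -209.5, 167.6]
tcp_rot: [0.966, -0.022, 0.257, 0.005]
wrist_force: [-0.9, 0.3, -1.0]
gripper_width: 0.259
finger_force: 30.0
```

Run:
```python
from h import *
print(cur()); tip();plan(tgt(-43,8))
o=manip.get_obs();a=manip.camera("wrist")
c=cam("wrist",o);G=cur();print(proj(c,[G[:3,3]+L*G[:3,2],G[:3,3]]));T=cover(np.load("cov.npy"))
for t in(-70.9,-43,0,70): print(t,proj(c,T[:3,:3]@[45*np.cos(np.radians(t)),45*np.sin(np.radians(t)),-2]+T[:3,3]))
cv2.imwrite("pics/w3.png",cv2.resize(a[184:384,120:386],None,fx=3,fy=3,interpolation=2))
```

```text
[[   0.87   -0.04    0.5   593.72]
 [  -0.04   -1.     -0.02 -209.46]
 [   0.5    -0.     -0.87  167.55]
 [   0.      0.      0.      1.  ]]
tip [ 29.92 -29.41  15.96] r 41.96 th -44.5 arc-from-datum 20.7 F cover [-1.33  0.27 -0.42] tang -0.7397735381676587 t 7.4
1
2.8 1.2 7.9 -0.11 0.26 -0.06
[[253.   212.63]
 [253.12 235.84]]
-70.9 [[268.05 223.35]]
-43 [[254.42 203.26]]
0 [[217.88 189.47]]
70 [[170.55 222.47]]
```

View pics/w3.png

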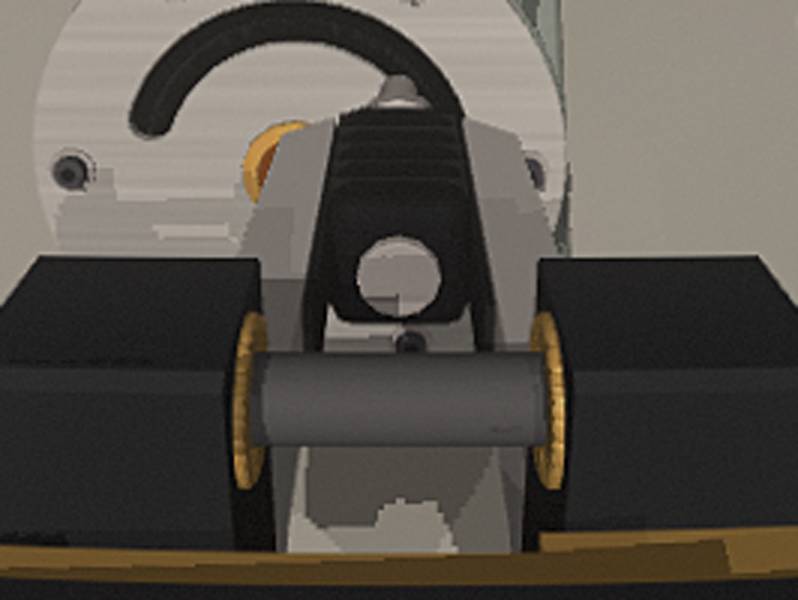

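The tip shows at crop (400,80), where I predicted (399,86). The slot's left end shows at (152,118), predicted (152,115). The model holds to about a millimetre, so I'll insert.

Call:
{"api": "send_rows", "payload": {
  "targets": "2.8 1.2 6 -0.11 0.26 -0.06; 0 0 0 0 0 0; 0 0 0 0 0 0; 0 0 0 0 0 0"
}}

```text
time: 7.85
position: [599.7, -211.3, 167.7]
tcp_rot: [0.965, -0.021, 0.261, 0.007]
wrist_force: [-0.1, 0.5, -1.4]
gripper_width: 0.254
finger_force: 30.0
```

Run:
```python
from h import *
tip();plan(tgt(-43,-8),step=4)
```

```text
tip [ 35.72 -31.13  13.  ] r 47.38 th -41.1 arc-from-datum 23.4 F cover [-0.79  0.52 -1.16] tang -0.1244647600138376 t 7.85
6
-0.4 -0.1 3.5 0.02 -0.05 0.01; -0.5 -0.1 3.5 0.02 -0.05 0.01; -0.4 -0 3.5 0.02 -0.05 0.01; -0.4 -0.1 3.5 0.02 -0.05 0.02; -0.5 -0 3.5 0.02 -0.06 0.01; -0.4 -0.1 3.5 0.02 -0.05 0.02
```

Call:
{"api": "send_rows", "payload": {
  "targets": "-1.4 -0.2 3.5 0.06 -0.15 0.04; -1.3 -0.1 3.5 0.06 -0.15 0.04; 0 0 3.5 0 0 0; 0 0 3.5 0 0 0; 0 0 3.5 0 0 0; 0 0 2 0 0 0; 0 0 0 0 0 0; 0 0 0 0 0 0"
}}

```text
time: 8.65
position: [607.2, -211.3, 148.8]
tcp_rot: [0.966, -0.022, 0.259, 0.006]
wrist_force: [-0.1, -0.5, -0.3]
gripper_width: 0.252
finger_force: 30.0
```

Run:
```python
from h import *
tip()
```

```text
tip [ 32.45 -30.76  -7.06] r 44.71 th -43.5 arc-from-datum 21.5 F cover [-0.22 -0.49 -0.23] tang -0.5067353702552246 t 8.65
```

The tip is in the slot with no contact yet. Next I'll feel for the disc.

Call:
{"api": "send_rows", "payload": {
  "targets": "0 0 1 0 0 0; 0 0 1 0 0 0; 0 0 1 0 0 0; 0 0 0 0 0 0; 0 0 0 0 0 0"
}}

```text
time: 9.15
position: [608.7, -211.4, 146.2]
tcp_rot: [0.966, -0.022, 0.259, 0.006]
wrist_force: [-0.2, 0.6, -0.4]
gripper_width: 0.253
finger_force: 30.0
```

Run:
```python
from h import *
tip()
s=tgt(-43.5,-10)
plan(*[tgt(-43.5+3*k,-10) for k in range(1,21)],start=s)
```

```text
tip [ 32.46 -30.76 -10.04] r 44.72 th -43.5 arc-from-datum 21.5 F cover [-0.41  0.58 -0.24] tang 0.13692475195904236 t 9.15
20
1.6 -1.8 -0 0 0 0; 1.5 -1.8 0 0 0 0; 1.3 -1.9 0 0 0 0; 1.3 -2 0 0 0 0; 1.2 -2 0 0 0 0; 1.1 -2.1 0 0 0 0; 0.9 -2.2 0 0 0 0; 0.9 -2.2 0 0 0 0; 0.7 -2.2 -0 0 0 0; 0.6 -2.3 -0 0 0 0; 0.5 -2.3 -0 0 0 0; 0.4 -2.3 -0 0 0 0; 0.2 -2.3 -0 0 0 0; 0.1 -2.4 -0 0 0 0; 0 -2.4 -0 0 0 0; -0.1 -2.3 -0 0 0 0; -0.2 -2.3 -0 0 0 0; -0.4 -2.4 -0 0 0 0; -0.5 -2.3 -0 0 0 0; -0.6 -2.3 -0 0 0 0
```

Call:
{"api": "send_rows", "payload": {
  "targets": "0 0 1 0 0 0; 0 0 1 0 0 0; 0 0 0 0 0 0; 0 0 0 0 0 0"
}}

```text
time: 9.55
position: [609.5, -211.5, 145.9]
tcp_rot: [0.966, -0.022, 0.259, 0.006]
wrist_force: [-17.9, 3.5, 17.7]
gripper_width: 0.255
finger_force: 30.0
```

Run:
```python
from h import *
tip()
```

```text
tip [ 33.11 -30.84 -10.7 ] r 45.25 th -43.0 arc-from-datum 21.9 F cover [-6.78  2.71 24.37] tang -2.6367225616391305 t 9.55
```

Call:
{"api": "send_rows", "payload": {
  "targets": "0.7 -1.8 -0.5 0 0 0; 1.5 -1.8 0 0 0 0; 1.3 -1.9 0 0 0 0; 0 0 0 0 0 0"
}}

```text
time: 9.95
position: [613.1, -206.6, 148.1]
tcp_rot: [0.965, -0.022, 0.26, 0.006]
wrist_force: [-7.2, 0.9, 9.1]
gripper_width: 0.255
finger_force: 30.0
```

Call:
{"api": "send_rows", "payload": {
  "targets": "1.3 -2 0 0 0 0; 1.2 -2 0 0 0 0; 1.1 -2.1 0 0 0 0; 0 0 0 0 0 0"
}}

```text
time: 10.35
position: [616.6, -200.6, 150.0]
tcp_rot: [0.965, -0.022, 0.26, 0.006]
wrist_force: [-6.8, 0.2, 10.2]
gripper_width: 0.256
finger_force: 30.0
```

Run:
```python
from h import *
tip()
```

```text
tip [ 40.87 -19.68 -10.45] r 45.36 th -25.7 arc-from-datum 35.5 F cover [-0.76 -0.14 12.25] tang -0.4499645899883142 t 10.35
```

Sliding at about 12 N, as wanted. I'll carry on along the arc.

Call:
{"api": "send_rows", "payload": {
  "targets": "0.9 -2.2 0 0 0 0; 0.8 -2.2 0 0 0 0; 0.7 -2.2 0 0 0 0; 0 0 0 0 0 0"
}}

```text
time: 10.75
position: [619.0, -194.1, 151.2]
tcp_rot: [0.965, -0.022, 0.26, 0.006]
wrist_force: [-6.0, -0.6, 9.9]
gripper_width: 0.255
finger_force: 30.0
```

Call:
{"api": "send_rows", "payload": {
  "targets": "0.5 -2.3 0 0 0 0; 0.4 -2.3 0 0 0 0; 0.3 -2.3 0 0 0 0; 0 0 0 0 0 0"
}}

```text
time: 11.15
position: [620.4, -187.2, 151.8]
tcp_rot: [0.965, -0.022, 0.26, 0.006]
wrist_force: [-5.6, 0.5, 9.6]
gripper_width: 0.253
finger_force: 30.0
```

Call:
{"api": "send_rows", "payload": {
  "targets": "0.2 -2.3 0 0 0 0; 0.1 -2.4 0 0 0 0; 0 -2.4 0 0 0 0; 0 0 0 0 0 0"
}}

```text
time: 11.55
position: [621.0, -180.1, 152.0]
tcp_rot: [0.965, -0.022, 0.26, 0.006]
wrist_force: [-5.0, 0.4, 8.1]
gripper_width: 0.256
finger_force: 30.0
```

Run:
```python
from h import *
tip()
s=tgt(3,-10)
plan(*[tgt(3+3*k,-10) for k in range(1,21)],start=s)
```

```text
tip [ 44.88   0.99 -10.49] r 44.89 th 1.3 arc-from-datum 56.7 F cover [-0.33  0.15  9.51] tang 0.15691703441356317 t 11.55
20
-0.2 -2.3 0 0 0 0; -0.3 -2.4 -0 0 0 0; -0.4 -2.3 -0 0 0 0; -0.6 -2.3 -0 0 0 0; -0.6 -2.3 -0 0 0 0; -0.8 -2.2 -0 0 0 0; -0.9 -2.1 -0 0 0 0; -1 -2.2 -0 0 0 0; -1.2 -2 -0 0 0 0; -1.2 -2.1 -0 0 0 0; -1.3 -1.9 -0 0 0 0; -1.5 -1.9 -0 0 0 0; -1.5 -1.8 -0 0 0 0; -1.6 -1.7 -0 0 0 0; -1.7 -1.6 -0 0 0 0; -1.8 -1.5 -0 0 0 0; -1.9 -1.5 -0 0 0 0; -1.9 -1.3 -0 0 0 0; -2 -1.2 -0 0 0 0; -2.1 -1.1 -0 0 0 0
```

Call:
{"api": "send_rows", "payload": {
  "targets": "-0.1 -2.3 0.2 0 0 0; -0.2 -2.4 0 0 0 0; -0.3 -2.3 0 0 0 0; 0 0 0 0 0 0"
}}

```text
time: 11.95
position: [621.0, -173.2, 151.7]
tcp_rot: [0.965, -0.022, 0.26, 0.006]
wrist_force: [-6.2, -1.4, 10.2]
gripper_width: 0.257
finger_force: 30.0
```

Call:
{"api": "send_rows", "payload": {
  "targets": "-0.5 -2.3 0 0 0 0; -0.6 -2.3 0 0 0 0; -0.7 -2.2 0 0 0 0; 0 0 0 0 0 0"
}}

```text
time: 12.35
position: [619.6, -166.1, 150.4]
tcp_rot: [0.965, -0.022, 0.26, 0.006]
wrist_force: [-2.8, 1.1, 6.3]
gripper_width: 0.256
finger_force: 30.0
```

Call:
{"api": "send_rows", "payload": {
  "targets": "-0.9 -2.1 0 0 0 0; -1 -2.2 0 0 0 0; -1.1 -2 0 0 0 0; 0 0 0 0 0 0"
}}

```text
time: 12.75
position: [616.6, -159.1, 147.3]
tcp_rot: [0.966, -0.022, 0.258, 0.006]
wrist_force: [1.2, -0.6, -1.3]
gripper_width: 0.254
finger_force: 30.0
```

Run:
```python
from h import *
tip()
```

```text
tip [ 37.78  21.83 -11.9 ] r 43.64 th 30.0 arc-from-datum 79.3 F cover [ 0.36 -0.56 -1.77] tang -0.6705834539040457 t 12.75
```

Force is gone and the tip has sunk, so it's over the hole at about 79 mm of arc. I'll press in.

Call:
{"api": "send_rows", "payload": {
  "targets": "0.4 0 1 0 0 0; 0.4 0 1 0 0 0; 0 0 1 0 0 0; 0 0 0 0 0 0"
}}

```text
time: 13.15
position: [619.0, -159.6, 145.2]
tcp_rot: [0.966, -0.022, 0.259, 0.006]
wrist_force: [0.4, -0.8, -2.0]
gripper_width: 0.255
finger_force: 30.0
```

Run:
```python
from h import *
tip()
```

```text
tip [ 38.86  21.4  -14.94] r 44.36 th 28.8 arc-from-datum 78.3 F cover [-0.66 -0.76 -1.97] tang -0.346563601284429 t 13.15
```

Call:
{"api": "send_rows", "payload": {
  "targets": "0.2 0 1.5 0 0 0; 0 0 1 0 0 0; 0 0 0 0 0 0; 0 0 0 0 0 0"
}}

```text
time: 13.55
position: [620.3, -159.6, 143.2]
tcp_rot: [0.966, -0.022, 0.259, 0.006]
wrist_force: [1.7, -2.1, -0.2]
gripper_width: 0.253
finger_force: 30.0
```

Run:
```python
from h import *
tip()
s=tgt(28.5,-10)
plan(*[tgt(28.5-4*k,-10) for k in range(1,24)],tgt(-67,-10),start=s)
```

```text
tip [ 39.03  21.47 -17.3 ] r 44.54 th 28.8 arc-from-datum 78.3 F cover [ 1.45 -2.04 -1.1 ] tang -2.491747751590738 t 13.55
24
1.4 2.8 0 0 0 0; 1.2 2.9 0 0 0 0; 1 3 -0 0 0 0; 0.8 3 0 0 0 0; 0.6 3.1 0 0 0 0; 0.3 3.1 0 0 0 0; 0.2 3.2 0 0 0 0; -0.1 3.1 0 0 0 0; -0.3 3.1 0 0 0 0; -0.6 3.1 0 0 0 0; -0.7 3.1 -0 0 0 0; -0.9 3 0 0 0 0; -1.2 2.9 -0 0 0 0; -1.3 2.9 -0 0 0 0; -1.6 2.7 -0 0 0 0; -1.7 2.6 0 0 0 0; -1.9 2.5 -0 0 0 0; -2.1 2.3 0 0 0 0; -2.2 2.2 0 0 0 0; -2.4 2.1 -0 0 0 0; -2.6 1.9 -0 0 0 0; -2.6 1.6 -0 0 0 0; -2.8 1.5 -0 0 0 0; -2.5 1.2 -0 0 0 0
```

The tip is about 16 mm under the face, in the hole and away from the datum. I'll drag the disc towards the datum.

Call:
{"api": "send_rows", "payload": {
  "targets": "1.4 2.8 0 0 0 0; 1.2 2.9 0 0 0 0; 1 3 0 0 0 0; 0.8 3 0 0 0 0; 0 0 0 0 0 0"
}}

```text
time: 14.05
position: [623.3, -171.1, 145.0]
tcp_rot: [0.966, -0.022, 0.258, 0.005]
wrist_force: [-0.9, 4.7, -2.6]
gripper_width: 0.251
finger_force: 30.0
```

Run:
```python
from h import *
tip()
```

```text
tip [ 42.92  10.25 -17.51] r 44.12 th 13.4 arc-from-datum 66.2 F cover [-2.21  4.69 -1.68] tang 5.079700284099841 t 14.05
```

Call:
{"api": "send_rows", "payload": {
  "targets": "0.9 3.1 0 0 0 0; 0.5 3.1 0 0 0 0; 0.3 3.2 0 0 0 0; 0 3.1 0 0 0 0; -0.3 3.1 0 0 0 0; -0.6 3.1 0 0 0 0; -0.7 3.1 0 0 0 0; -0.9 3 0 0 0 0; -1.2 2.9 0 0 0 0; 0 0 0 0 0 0"
}}

```text
time: 15.05
position: [620.5, -198.8, 144.2]
tcp_rot: [0.966, -0.022, 0.258, 0.005]
wrist_force: [0.9, 3.6, -1.5]
gripper_width: 0.253
finger_force: 30.0
```

Run:
```python
from h import *
tip()
```

```text
tip [ 41.2  -17.56 -17.41] r 44.78 th -23.1 arc-from-datum 37.6 F cover [-0.12  3.68 -1.71] tang 3.3400767298157814 t 15.05
```

Call:
{"api": "send_rows", "payload": {
  "targets": "-1.3 2.9 0 0 0 0; -1.6 2.7 0 0 0 0; -1.7 2.6 0 0 0 0; -1.9 2.5 0 0 0 0; -2.1 2.3 0 0 0 0; -2.2 2.2 0 0 0 0; -2.4 2.1 0 0 0 0; -2.6 1.9 0 0 0 0; -2.6 1.6 0 0 0 0; -2.8 1.5 0 0 0 0; -2.8 1.2 0 0 0 0; 0 0 0 0 0 0"
}}

```text
time: 16.25
position: [599.2, -221.7, 133.0]
tcp_rot: [0.966, -0.022, 0.259, 0.006]
wrist_force: [3.2, 2.1, -0.1]
gripper_width: 0.256
finger_force: 30.0
```

Run:
```python
from h import *
tip();plan(tgt(-72.5,-17.4))
```

```text
tip [ 18.08 -41.52 -16.99] r 45.28 th -66.5 arc-from-datum 3.5 F cover [ 2.6   2.29 -1.64] tang 3.3007220545656044 t 16.25
1
-4.5 1.4 0.4 0.02 -0.05 -0.01
```

Call:
{"api": "send_rows", "payload": {
  "targets": "-1.5 0.5 0 0 0 0; -1.5 0.5 0 0 0 0; -1 0.3 0 0 0 0; 0 0 0 0 0 0; 0 0 0 0 0 0"
}}

```text
time: 16.75
position: [595.8, -222.8, 131.1]
tcp_rot: [0.966, -0.022, 0.259, 0.006]
wrist_force: [4.2, 4.4, 1.4]
gripper_width: 0.258
finger_force: 30.0
```

Run:
```python
from h import *
tip();plan(tgt(-70.9,-17.4))
```

```text
tip [ 14.26 -42.77 -16.97] r 45.08 th -71.6 arc-from-datum -0.5 F cover [ 4.19  4.6  -0.79] tang 5.431415159432646 t 16.75
1
0.5 -0.2 0.4 0.02 -0.05 -0.01
```

Call:
{"api": "send_rows", "payload": {
  "targets": "-1 0.3 0 0 0 0; -0.6 0.2 0 0 0 0; 0 0 0 0 0 0; 0 0 0 0 0 0"
}}

```text
time: 17.15
position: [594.8, -223.1, 130.6]
tcp_rot: [0.965, -0.022, 0.26, 0.006]
wrist_force: [8.1, 4.0, 0.7]
gripper_width: 0.249
finger_force: 30.0
```

Run:
```python
from h import *
tip()
```

```text
tip [ 13.17 -43.13 -16.92] r 45.10 th -73.0 arc-from-datum -1.7 F cover [ 7.19  4.32 -3.4 ] tang 8.142035619247434 t 17.15
```

Call:
{"api": "send_rows", "payload": {
  "targets": "0.2 0 1.5 0 0 0; 0.2 0 1.5 0 0 0; 0 0 1.5 0 0 0; 0 0 1 0 0 0; 0 0 0 0 0 0"
}}

```text
time: 17.65
position: [597.7, -223.5, 125.8]
tcp_rot: [0.965, -0.022, 0.259, 0.006]
wrist_force: [7.1, 2.5, 2.4]
gripper_width: 0.251
finger_force: 30.0
```

Run:
```python
from h import *
tip()
```

```text
tip [ 13.37 -43.35 -22.5 ] r 45.36 th -72.9 arc-from-datum -1.5 F cover [ 7.24  2.77 -1.46] tang 7.7343381737181005 t 17.65
```

It has passed the floor level, so the tip is in the bore. I'll press it home.

Call:
{"api": "send_rows", "payload": {
  "targets": "0.3 0 1.5 0 0 0; 0.3 0 1.5 0 0 0; 0 0 1.5 0 0 0; 0 0 1.5 0 0 0; 0 0 1.5 0 0 0; 0 0 1.5 0 0 0; 0 0 1 0 0 0; 0 0 0 0 0 0"
}}

```text
time: 18.45
position: [602.9, -223.6, 116.9]
tcp_rot: [0.966, -0.022, 0.259, 0.006]
wrist_force: [6.8, 2.4, 1.3]
gripper_width: 0.257
finger_force: 30.0
```

Run:
```python
from h import *
tip()
```

```text
tip [ 13.31 -43.25 -32.82] r 45.25 th -72.9 arc-from-datum -1.6 F cover [ 6.49  2.74 -2.19] tang 7.009987139670118 t 18.45
```

Call:
{"api": "send_rows", "payload": {
  "targets": "0.2 0 0.7 0 0 0; 0 0 0.7 0 0 0; 0 0 0.7 0 0 0; 0 0 0.5 0 0 0; 0 0 0 0 0 0"
}}

```text
time: 18.95
position: [603.7, -223.7, 115.8]
tcp_rot: [0.966, -0.022, 0.259, 0.006]
wrist_force: [-13.3, 5.9, 20.4]
gripper_width: 0.256
finger_force: 30.0
```

Run:
```python
from h import *
tip()
```

```text
tip [ 13.45 -43.24 -34.22] r 45.28 th -72.7 arc-from-datum -1.4 F cover [-1.58  5.26 24.42] tang 0.05387198956298622 t 18.95
```

Shoulder contact came at 24 N, at the expected depth. I'll release and withdraw along the pin axis.

Call:
{"api": "send_rows", "payload": {
  "targets": "0 0 -0.8 0 0 0; 0 0 0 0 0 0; 0 0 0 0 0 0; 0 0 0 0 0 0; 0 0 0 0 0 0; 0 0 0 0 0 0",
  "hand": 0.6
}}

```text
time: 19.55
position: [603.5, -223.5, 115.1]
tcp_rot: [0.966, -0.022, 0.258, 0.006]
wrist_force: [-0.1, -0.5, -0.2]
gripper_width: 0.601
finger_force: 0.0
```

Call:
{"api": "send_rows", "payload": {
  "targets": "0 0 -10 0 0 0; 0 0 -20 0 0 0; 0 0 -30 0 0 0; 0 0 -35 0 0 0; 0 0 -35 0 0 0; 0 0 0 0 0 0; 0 0 0 0 0 0"
}}

```text
time: 20.25
position: [538.5, -220.8, 228.8]
tcp_rot: [0.966, -0.022, 0.259, 0.006]
wrist_force: [0.6, 0.1, 0.1]
gripper_width: 0.6
finger_force: 0.0
```

Run:
```python
from h import *
o=manip.get_obs();a=manip.camera("wrist");c=cam("wrist",o)
T=cover(np.load("cov.npy"));t=np.radians(-70.9)
for h in(0,60,63): print(h,proj(c,T[:3,:3]@[45*np.cos(t),45*np.sin(t),h]+T[:3,3]))
b=manip.camera("scene")
cv2.imwrite("pics/w4.png",np.hstack([cv2.resize(a,(512,384)),cv2.resize(b[110:238,200:296],(288,384),interpolation=2)]))
```

```text
0 [[251.92 184.58]]
60 [[251.89 199.44]]
63 [[251.89 200.35]]
```

View pics/w4.png

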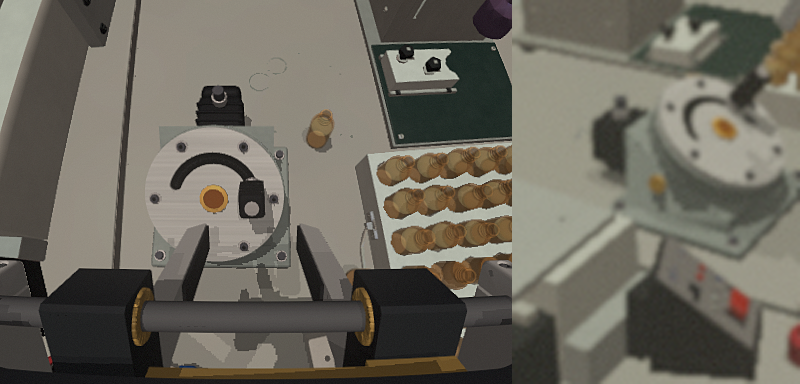

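The pin stands released at the datum end, with its cap at (252,208) against a predicted (252,200). That suggests a small downhill lean, so I'll quantify it before handing in.

Run:
```python
from h import *
T=cover(np.load("cov.npy"));c=cam("wrist");t=np.radians(-70.9)
b=np.array([45*np.cos(t),45*np.sin(t),0])
for d in(0,3,6,9):
  r=np.radians(d)
  for dx in (-1,0): print(d,dx,proj(c,T[:3,:3]@(b+[dx-63*np.sin(r),0,63*np.cos(r)])+T[:3,3]))
a=manip.camera("wrist")
cv2.imwrite("pics/w5.png",cv2.resize(a[165:235,215:295],None,fx=8,fy=8,interpolation=2))
for k in(43,63): print(k,[np.round(proj(c,T[:3,:3]@(b+[x,y,k-33 if k==43 else 60])+T[:3,3])[0],1) for x,y in((12,12),(-12,-12))])
```

```text
0 -1 [[252.35 200.68]]
0 0 [[252.35 199.61]]
3 -1 [[252.35 204.18]]
3 0 [[252.35 203.11]]
6 -1 [[252.35 207.58]]
6 0 [[252.35 206.52]]
9 -1 [[252.35 210.88]]
9 0 [[252.35 209.83]]
43 [array([241. , 174.8]), array([263.5, 196.7])]
63 [array([238.9, 185.8]), array([265.5, 211.3])]
```

View pics/w5.png

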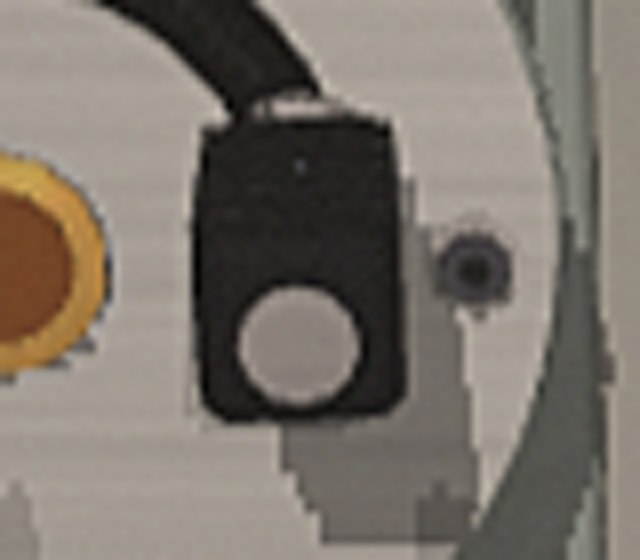

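The cap centre is at full-frame (252.4,208.1). That gives a lean of about 6.5°, which is what the bore play allows and under the 9° limit. The tip is then about 31.4 mm deep, and nothing touches the robot, so I'm handing in.

```bash
python3 -c "
from station import manip
print(manip.finish_job())"
```

```text
the job is handed in; nothing more can be done
None
```

The pin found the disc's hidden hole, swung the disc to the datum, was pressed home and released there, and the job is handed in; by my measurement the pin leans about 6.5° with its tip about 31.4 mm deep, inside the 9° and 30.5 mm limits, but no verdict came back.

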